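# Clear the carrot tops off the slotted cover and cover the pan

### The job

The grated carrot is done: first put the two carrot tops lying on the steel pan cover into the empty pan, then set the cover on the pan of grated carrot with its slot round the spoon's handle, so that it drops into the mouth and sits flat all round on the rim. Lower the cover, do not drop it; get no trimmings in the food, keep both pans standing, and leave the bottle, the shaker and the small cup behind them where they are.

Things in the scene. Friction and masses are not known exactly. Their poses are not given: they have to be found in the camera images.
- food_pan: Loose grey food pan, 185 (x) by 172 (y) by 100 mm high, part full of grated carrot. Origin: centre of its underside, z up. Mouth 159 by 146 mm inside a flat rim 11 mm wide, rim top at z = 100 mm. A steel serving spoon stands fast in it: its 9 mm round handle leaves over the middle of the -x rim, rising at 50 degrees to z = 190 mm at x = -150 mm.
- pan_mouth (a point): Centre of the food pan's mouth, level with the top of the rim (100 mm above the pan's underside).
- pan_spoon (a point): Middle of the spoon's handle where it crosses the food pan's rim, at x = -77.5 mm, y = 0, z = 102 mm of the pan.
- cover: Loose steel pan cover, 185 (x) by 172 (y) mm, 0.2 to 0.3 kg, lying flat, right way up. Origin: underside centre of its sunk panel, z up. The panel (top face z = 2.5 mm, 153 by 140 mm over its lip) drops into the pan's mouth; the flange round it (z = 6.5 to 9 mm) rests on the rim. Open slot 28 mm wide in the -x edge, in to x = -56 mm. Bar handle in the middle. Seated, its axes match the pan's.
- cover_grip (a point): Middle of the cover's bar handle, 39 mm above the cover's origin. The bar runs along the cover's x: 84 mm long, 10 mm thick (y), 12 mm deep (z), with legs at its ends; 30 mm free beneath it.
- cover_slot (a point): Middle of the cover's slot, x = -77.5 mm, z = 9 mm of the cover; comes to lie at the spoon's handle (point pan_spoon) when the cover is seated.
- carrot_top_a: Cut-off carrot top, the larger one, standing on its cut face in the cover's sunk panel on one side of the bar handle: round, 29 mm across at the cut face, 34 mm at 27 mm height, 38 mm high with an 8 mm stalk stub on top, 30 g. Origin: centre of the cut face.
- carrot_top_a_mid (a point): Middle of the larger carrot top, 20 mm above its cut face.
- carrot_top_b: The smaller carrot top, on the other side of the bar handle: 26 mm across at the cut face, 30 mm at 27 mm height, 38 mm high with an 8 mm stalk stub on top, 30 g. Origin: centre of the cut face.
- carrot_top_b_mid (a point): Middle of the smaller carrot top, 20 mm above its cut face.
- scrap_pan: Empty loose food pan for the trimmings, 190 (x) by 210 (y) by 130 mm high, 0.33 kg; inner floor 136 by 156 mm at z = 2 mm, mouth 168 by 188 mm at z = 130 mm. Origin: centre of its underside; z up.
- scrap_mouth (a point): Centre of the empty pan's mouth, 130 mm above its underside.
- sauce_bottle: Bystander: squeeze bottle, 62 mm across, 165 mm high, at the back of the worktop. Origin: centre of its underside.
- salt: Bystander: shaker with a domed top, 44 mm across, 90 mm high. Origin: centre of its underside.
- ramekin: Bystander: small white cup, 67 mm across, 42 mm high, at the back. Origin: centre of its underside.
Mind the look-alikes: they are no part of the job. What is shaped like the carrot_top_a but turquoise is not meant.

How it is judged:
By the outcome, as a careful person would: the job done as asked, in the order asked, and still so for the second after the job is handed in, with the robot touching nothing.
It also fails if it takes over 72 s, if anything falls off the work surface, if the arm or the gripper's body presses on something with over 40 N, if the wrist force passes 120 N, or if a joint passes its speed limit or range.

### The arm

A 7-joint arm with a two-finger parallel gripper is mounted at the origin on a cart in front of the work surface, level with it; the furniture and walls round the work are solid. World frame = base frame: x ahead of the robot, y to its left, z up, the work surface at z = 0. Lengths are in m, angles in rad, forces in N, time in s.
With the tool pointing down it reaches from about 0.4 to 0.85 m from the base axis. Payload 4.5 kg.
Tool frame: the origin (TCP) lies between the finger pads; the fingertips stand 19 mm ahead of it and the grasp point (between the pads) is the TCP; z points along the fingers, y is the direction in which the jaws open and shut (so a half turn about z gives the same grasp; the last joint's range is limited). The gripper opens to 88 mm and grips with 3 to 60 N. Pads are 18 mm wide; open, the fingers measure 123 mm over their backs; the gripper's body (75 mm by 187 mm) begins 45 mm behind the grasp point.
Start: joints at [-1.283, 0.689, -0.195, 1.565, 0.157, 0.902, -0.215], TCP at [0.157, 0.605, 0.258] pointing down, gripper open.
Joint ranges: [-3.01, 3.01], [-0.46, 2.08], [-1.47, 1.51], [0.13, 2.56], [-1, 4.14], [0.04, 2.09], [-2.66, 2.66]. Speed limits (rad/s): [2.57, 2.57, 3.14, 3.14, 3.14, 3.14, 3.14].

### API

Orientations are given as a unit quaternion [x, y, z, w].
In Python, from plant import status, snapshot, finish_job, cut_out, tip_of gives the robot as it stands. The module is installed in compiled form; this text tells all that it offers.
- The arm moves only by the tool carry_out, never from a script. Its arguments are lists of equal length, an entry for each row: "linear": the shift along the world's x, y, z in m, a list of three; "roll": the turn about the world's z in rad. A call has 1 to 8 rows; each row is the pose to reach, as a shift and turn from the pose measured when the call began; what a row does not reach only later rows make up. A row lasts 1/12 s, in which the tool goes at most 41.7 mm and 7.16 degrees, less where a joint would pass 70% of its speed; a pose out of reach is approached as far as the arm can. A call with a gripper value outside its range is refused whole. "gripper" is the opening, from 0 (shut) to 1 (fully open), set as the call begins (left out, the last holds). The fingers move at their own pace and stop on an object; "grip_force" is the grip in N (left out, the last holds). Time passes only in rows, so rows that repeat a pose let the fingers close. It gives the time, the measured TCP pose, the force and the opening at its end, in the units of the state.
- status.get_state(): the state, without advancing time (a new reading comes with each control period).
- snapshot(name): name is "scene" or "top" or "wrist"; returns a dict with "img" (420x560x3 uint8, red, green, blue), "range_z" (420x560 float32, m along the optical axis (not along the pixel's ray), 0 where there is no reading), "fx", "fy", "cx", "cy" (pixels), "k1" (the pictures are not rectified: a ray, as slopes to the right and down, at radius r is drawn at 1 + k1 r^2 times it, then the intrinsics apply), "world_from_camera" (4x4, takes a point from camera to world coordinates). Camera axes: x right, y down, z forward; pixel columns grow to the right and rows downward; lengths in m; the calibration is good to about 2 mm. A picture is of the moment at which its call begins.
- finish_job(): hands the job in, once; it reports no verdict.
Trained networks look in a picture, given as the dict that the camera call returned (one of the last four; its "shot" number tells which), for a name from the list of things; names that differ only in an ending like _2 or _b are one class to them, and where a whole thing is asked for, a point or a joint stands for the part that bears it (a point fixed in the world has none). Each returns a list of dicts, best first, with "confidence" (0 to 1); they miss things now and then, are a little off and sometimes report something else, mostly with a low value. They report only what shows in the picture. A call takes as long as a camera call. They do not tell look-alikes from the thing itself.
- cut_out(picture, query): "region" (420x560 bool, what is visible of it) and "pixel" ([column, row] in pixels, amid what is visible of it).
- tip_of(picture, query): "pixel" ([column, row] in pixels: a listed point, or the origin of a listed thing).
The state is a dict: "clock": time; "q": joint angles; "qd": joint speeds; "joint_torque": joint torques, N m; "tool_pos": TCP position; "eef_rot": TCP orientation; "contact_force": force on the tool from outside, world axes, zero at the start; "moment": the same for the moment, N m; "opening": opening from 0.0 (shut) to 1.0 (fully open).
Only numpy, scipy, OpenCV 4.12 (cv2) and the standard library are available. Lean on these libraries where they do the work, as an engineer would, in place of code of your own. Each camera call takes 0.05 s, during which the arm holds its last target.

## Working session

There is one attempt and no reset: what is moved stays moved. The work goes in short steps, Python scripts to look and compute and a tool call to move; the robot and the scene stay as the last step left them, time stands still between calls to the robot, and variables do not carry over. Pictures are saved under pics/ and viewed, and the job is handed in when it is done.

Besides the shell and the picture viewer there is one more tool, called after ">>>" as a command line: name --pt "numbers of a row" for each row, then --argument value for the rest. carry_out: Moves the arm, as the interface text tells. Its arguments: {"type":"object","properties":{"linear":{"type":"array"},"roll":{"type":"array"},"gripper":{"type":"number"},"grip_force":{"type":"number"}},"required":["linear","roll"]}

```bash
mkdir -p pics; cat > h.py <<'E'
import numpy as np, cv2
from plant import status, snapshot, finish_job, cut_out, tip_of
def save(p,n): cv2.imwrite(f'pics/{n}.png', cv2.cvtColor(p['img'],cv2.COLOR_RGB2BGR))
def rays(p,px):
    px=np.atleast_2d(np.asarray(px,float))
    d=np.stack([(px[:,0]-p['cx'])/p['fx'],(px[:,1]-p['cy'])/p['fy']],1)
    u=d.copy()
    for _ in range(15):
        u=d/(1+p['k1']*(u**2).sum(1,keepdims=True))
    return np.c_[u,np.ones(len(u))]
def at_z(p,px,z):
    T=p['world_from_camera'];r=rays(p,px)@T[:3,:3].T;o=T[:3,3]
    return o+r*((z-o[2])/r[:,2])[:,None]
def cloud(p,mask=None):
    m=p['range_z']>0
    if mask is not None: m&=mask
    v,u=np.nonzero(m)
    r=rays(p,np.c_[u,v])*p['range_z'][v,u][:,None]
    T=p['world_from_camera'];return r@T[:3,:3].T+T[:3,3],np.c_[u,v]
def proj(p,P):
    T=np.linalg.inv(p['world_from_camera']);c=np.atleast_2d(P)@T[:3,:3].T+T[:3,3]
    s=c[:,:2]/c[:,2:];s=s*(1+p['k1']*(s**2).sum(1,keepdims=True))
    return s*[p['fx'],p['fy']]+[p['cx'],p['cy']]
E
python3 - <<'E'
from h import *
print(status.get_state())
for n in ['scene','top','wrist']:
    p=snapshot(n);save(p,n+'0');print(n,p['fx'],p['k1'],p['world_from_camera'].round(3).tolist())
    for q in ['food_pan','pan_mouth','pan_spoon','cover','cover_grip','cover_slot','carrot_top_a_mid','carrot_top_b_mid','scrap_mouth']:
        print(q,[(np.round(d['pixel']).tolist(),round(d['confidence'],2)) for d in tip_of(p,q)])
E
```

```text
{'clock': 0.0, 'q': array([-1.2831722 ,  0.68997971, -0.19452919,  1.56635561,  0.15731135,
        0.90250166, -0.21510302]), 'qd': array([ 0.00394313, -0.00148622,  0.00050603,  0.00054862, -0.00078473,
       -0.00010279,  0.00056771]), 'joint_torque': array([-2.10730527e-04, -5.27547884e+01, -1.26689460e+00, -1.53427076e+01,
       -5.26014157e-02,  6.62676845e-03,  1.69658219e-04]), 'tool_pos': array([0.15683108, 0.60437738, 0.25690997]), 'eef_rot': array([ 1.26521214e-01,  9.91963470e-01, -9.23746278e-04, -4.97696490e-05]), 'contact_force': array([-0.09689004, -0.16148203,  0.12251656]), 'moment': array([ 0.00971108,  0.00209949, -0.01373053]), 'opening': 0.9977545374651265}
scene 478.4091589637173 -0.017231821430051072 [[0.411, -0.499, 0.763, -0.482], [-0.911, -0.221, 0.347, -0.549], [-0.005, -0.838, -0.546, 0.853], [0.0, 0.0, 0.0, 1.0]]
food_pan [([247.0, 244.0], 0.64)]
pan_mouth [([246.0, 217.0], 0.93)]
pan_spoon [([235.0, 228.0], 0.83)]
cover [([333.0, 271.0], 0.82)]
cover_grip [([335.0, 261.0], 0.74), ([236.0, 204.0], 0.46), ([345.0, 271.0], 0.16)]
cover_slot [([326.0, 291
[... 468 characters left out ...]
0], 0.32)]
pan_spoon [([249.0, 262.0], 0.8), ([332.0, 253.0], 0.72)]
cover [([352.0, 252.0], 0.83)]
cover_grip [([351.0, 252.0], 0.68), ([309.0, 179.0], 0.66)]
cover_slot [([351.0, 278.0], 0.85)]
carrot_top_a_mid [([301.0, 204.0], 0.7), ([405.0, 261.0], 0.63), ([336.0, 249.0], 0.58), ([310.0, 178.0], 0.27)]
carrot_top_b_mid [([363.0, 251.0], 0.52)]
scrap_mouth [([142.0, 241.0], 0.68), ([152.0, 245.0], 0.55)]
wrist 371.38175727165554 -0.06707847578090498 [[0.25, 0.923, 0.291, 0.081], [0.968, -0.239, -0.075, 0.624], [0.0, 0.301, -0.954, 0.384], [0.0, 0.0, 0.0, 1.0]]
food_pan []
pan_mouth []
pan_spoon []
cover []
cover_grip []
cover_slot []
carrot_top_a_mid []
carrot_top_b_mid []
scrap_mouth []
```

View pics/scene0.png

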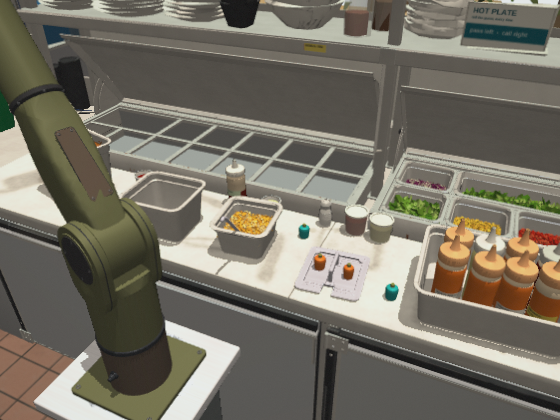

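View pics/top0.png

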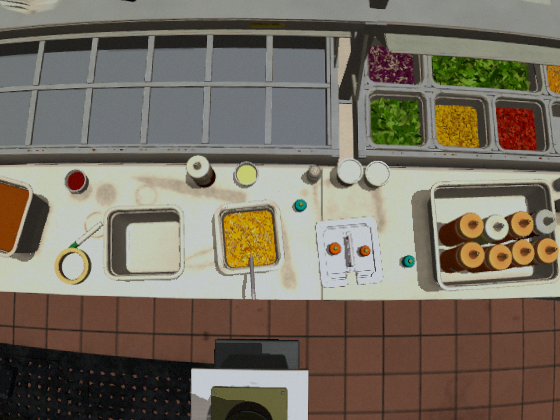

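```bash
python3 - <<'E'
from h import *
p=snapshot('top')
im=cv2.cvtColor(p['img'],cv2.COLOR_RGB2BGR)[150:330,80:440]
cv2.imwrite('pics/topz.png',cv2.resize(im,None,fx=2.2,fy=2.2,interpolation=cv2.INTER_CUBIC))
E
```

```text
(no output)
```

View pics/topz.png

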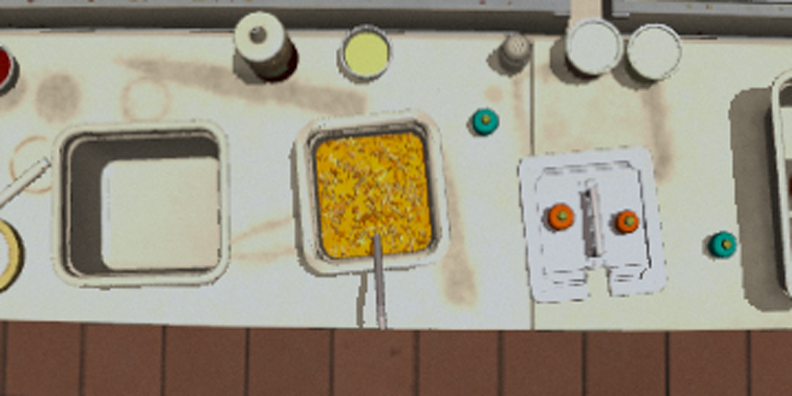

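The top view shows the empty pan at about (143,243), the food pan at (249,240) with the spoon handle running down, toward the robot, and the cover at (350,252) with its slot toward the robot. The orange tops are at (336,249) and (364,251). Turquoise look-alikes stand on the worktop at (300,205) and (408,261).

```bash
python3 - <<'E'
from h import *
for n in ['top','scene']:
    p=snapshot(n)
    P,uv=cloud(p)
    print('==',n)
    def box(q):
        r=cut_out(p,q)
        return r
    for q,zs in [('food_pan',(.09,.11)),('scrap_pan',(.12,.14)),('cover',(.004,.015))]:
        for d in cut_out(p,q)[:2]:
            C,u=cloud(p,d['region'])
            m=(C[:,2]>zs[0])&(C[:,2]<zs[1])
            X=C[m]
            if len(X)<20: print(q,d['pixel'],'few',np.percentile(C[:,2],[5,50,95]));continue
            r=cv2.minAreaRect((X[:,:2]*1000).astype(np.float32))
            print(q,d['pixel'],round(d['confidence'],2),len(X),'zmed',np.median(X[:,2]).round(4),r)
    for q,z in [('pan_mouth',.1),('pan_spoon',.102),('cover_grip',.039),('cover_slot',.009),('carrot_top_a_mid',.0225),('scrap_mouth',.13),('sauce_bottle',0),('salt',0),('ramekin',0)]:
        print(q,[(at_z(p,d['pixel'],z)[0].round(4).tolist(),round(d['confidence'],2)) for d in tip_of(p,q)])
    # carrots by colour within cover
    hsv=cv2.cvtColor(p['img'],cv2.COLOR_RGB2HSV)
    o=(hsv[...,0]<14)&(hsv[...,1]>150)&(hsv[...,2]>80)
    C,u=cloud(p,o); m=(C[:,1]<-.1)&(C[:,1]>-.4)&(C[:,0]>.3)&(C[:,0]<.65)&(C[:,2]<.06)
    C=C[m]
    for a in (C[:,1]>np.median(C[:,1])),(C[:,1]<=np.median(C[:,1])):
        print('orange',len(C[a]),C[a].min(0).round(3),C[a].max(0).round(3),C[a].mean(0).round(3))
E
```

```text
== top
food_pan [247.8, 238.0] 0.9 1400 zmed 0.0999 ((501.8643798828125, 2.3462142944335938), (186.226318359375, 173.19654846191406), 6.417235374450684)
food_pan [143.0, 240.0] 0.35 498 zmed 0.1026 ((481.63653564453125, 273.31787109375), (168.17593383789062, 184.30914306640625), 2.4148786067962646)
scrap_pan [144.2, 242.1] 0.85 1315 zmed 0.1296 ((479.2167663574219, 270.1324157714844), (190.49354553222656, 212.87506103515625), 2.6086971759796143)
scrap_pan [245.9, 237.7] few [0.05600154 0.06715893 0.10340289]
cover [348.6, 252.0] 0.64 2176 zmed 0.0081 ((474.29547119140625, -271.73284912109375), (187.61941528320312, 174.46389770507812), 5.865529537200928)
cover [364.4, 250.5] few [0.02790528 0.03836532 0.04891455]
pan_mouth [([0.507, -0.0053, 0.1], 0.57), ([0.4618, -0.2965, 0.1], 0.39)]
pan_spoon [([0.43, -0.0003, 0.102], 0.76)]
cover_grip [([0.4663, -0.272, 0.039], 0.87)]
cover_slot [([0.4025, -0.284, 0.009], 0.76)]
carrot_top_a_mid [([0.4884, -0.2258, 0.0225], 0.7), ([0.6049, -0.1355, 0.0225], 0.68), ([0.4474, -0.4383, 0.0225], 0.44)]
scrap_mouth [([0.4778, 0.2713, 0.13], 0.71), ([0.
[... 878 characters left out ...]
.1711, 0.1], 0.31)]
pan_spoon [([0.4237, -0.0028, 0.102], 0.83)]
cover_grip [([0.4676, -0.2753, 0.039], 0.55), ([0.4366, 0.2177, 0.039], 0.25)]
cover_slot [([0.3988, -0.2744, 0.009], 0.81)]
carrot_top_a_mid [([0.5762, -0.147, 0.0225], 0.66), ([0.4887, -0.2374, 0.0225], 0.59), ([0.4321, -0.4294, 0.0225], 0.45)]
scrap_mouth [([0.473, 0.2721, 0.13], 0.88)]
sauce_bottle [([0.4854, 0.2675, -0.0], 0.74), ([0.6729, 0.1347, 0.0], 0.73), ([0.5174, -0.2525, 0.0], 0.3)]
salt [([0.6814, -0.1663, 0.0], 0.66)]
ramekin [([0.6759, 0.0156, 0.0], 0.5)]
orange 106 [ 0.459 -0.24   0.005] [ 0.489 -0.213  0.041] [ 0.468 -0.229  0.027]
orange 107 [ 0.455 -0.322  0.005] [ 0.482 -0.241  0.041] [ 0.464 -0.308  0.027]
```

>>> carry_out --pt "0.29 -0.3 0.04" --pt "0.29 -0.3 0.04" --pt "0.29 -0.3 0.04" --pt "0.29 -0.3 0.04" --pt "0.29 -0.3 0.04" --pt "0.29 -0.3 0.04" --pt "0.29 -0.3 0.04" --pt "0.29 -0.3 0.04" --roll '[-0.8, -0.8, -0.8, -0.8, -0.8, -0.8, -0.8, -0.8]' --gripper 0.75 --grip_force 10

```text
clock: 3.52
tool_pos: [0.3886, 0.365, 0.29]
eef_rot: [0.504, 0.864, 0.0, 0.0]
contact_force: [0.3, 0.6, 0.5]
opening: 0.75
```

>>> carry_out --pt "0.08 -0.62 0.01" --pt "0.08 -0.62 0.01" --pt "0.08 -0.62 0.01" --pt "0.08 -0.62 0.01" --pt "0.08 -0.62 0.01" --pt "0.08 -0.62 0.01" --pt "0.08 -0.62 0.01" --pt "0.08 -0.62 0.01" --roll '[-0.41, -0.41, -0.41, -0.41, -0.41, -0.41, -0.41, -0.41]'

```text
clock: 4.18
tool_pos: [0.4306, 0.0342, 0.2954]
eef_rot: [0.669, 0.743, 0.001, 0.0]
contact_force: [-0.1, 0.3, 0.1]
opening: 0.755
```

>>> carry_out --pt "0.04 -0.31 0.01" --pt "0.04 -0.31 0.01" --pt "0.04 -0.31 0.01" --pt "0.04 -0.31 0.01" --pt "0.04 -0.31 0.01" --pt "0.04 -0.31 0.01" --pt "0.04 -0.31 0.01" --pt "0.04 -0.31 0.01" --roll '[0, 0, 0, 0, 0, 0, 0, 0]'

```text
clock: 4.85
tool_pos: [0.4702, -0.2817, 0.3059]
eef_rot: [0.671, 0.742, -0.0, 0.002]
contact_force: [-0.0, 0.3, -0.2]
opening: 0.748
```

```bash
python3 - <<'E'
from h import *
p=snapshot('wrist');save(p,'w1')
s=status.get_state();print(s['clock'],s['tool_pos'],s['q'].round(2))
np.save('w1.npy',p,allow_pickle=True)
C,uv=cloud(p)
hsv=cv2.cvtColor(p['img'],cv2.COLOR_RGB2HSV)
o=((hsv[...,0]<14)&(hsv[...,1]>150)&(hsv[...,2]>60)).astype(np.uint8)
n,l,st,c=cv2.connectedComponentsWithStats(o)
for i in range(1,n):
    if st[i,4]<80: continue
    X,_=cloud(p,l==i); t=X[X[:,2]>.02]
    if len(t)<10: continue
    r=cv2.minEnclosingCircle((t[:,:2]*1000).astype(np.float32)); print('carrot',c[i],st[i],X.min(0).round(3),X.max(0).round(3),r)
m=(C[:,2]>.0055)&(C[:,2]<.013)&(abs(C[:,0]-.474)<.14)&(abs(C[:,1]+.272)<.13)
print(cv2.minAreaRect((C[m][:,:2]*1000).astype(np.float32)))
b=(C[:,2]>.041)&(C[:,2]<.05)&(abs(C[:,1]+.272)<.02)
print('bar',b.sum(),cv2.minAreaRect((C[b][:,:2]*1000).astype(np.float32)),np.median(C[b][:,2]))
E
```

```text
4.9 [ 0.47012404 -0.28527027  0.30601913] [ 0.38  0.53  0.12  1.75 -0.07  0.86  0.63]
carrot [285.4272 115.9872] [271 101  30  31 625] [ 0.463 -0.242  0.029] [ 0.494 -0.211  0.045] ((478.8254699707031, -226.9058837890625), 15.942587852478027)
carrot [272.69852941 188.9877451 ] [260 177  26  27 408] [ 0.46  -0.322  0.012] [ 0.488 -0.295  0.041] ((473.6299743652344, -309.00152587890625), 13.971959114074707)
carrot [232.17020273 395.8835455 ] [ 201  375   58   42 2121] [ 0.418 -0.55   0.052] [ 0.481 -0.265  0.376] ((455.1795654296875, -408.8772277832031), 143.69662475585938)
carrot [291.68590669 396.26214526] [ 266  376   55   41 2079] [ 0.49  -0.56   0.044] [ 0.553 -0.524  0.132] ((521.5292358398438, -550.1376342773438), 31.74930763244629)
((493.83001708984375, -253.2981719970703), (231.5090789794922, 199.64700317382812), 6.439097881317139)
bar 905 ((618.098876953125, -269.13629150390625), (38.242366790771484, 371.4447021484375), 86.63367462158203) 0.044192993347419995
```

View pics/w1.png

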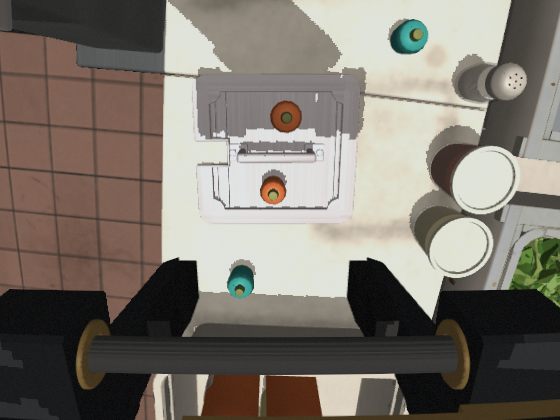

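The wrist view shows the cover at about (275,150), with tops a at (286,116) and b at (273,190). The turquoise one at (240,282) is off the cover.

>>> carry_out --pt "0.009 0.057 -0.03" --pt "0.009 0.057 -0.07" --pt "0.009 0.057 -0.11" --pt "0.009 0.057 -0.15" --pt "0.009 0.057 -0.19" --pt "0.009 0.057 -0.2" --pt "0.009 0.057 -0.2" --roll '[-0.02, -0.02, -0.02, -0.02, -0.02, -0.02, -0.02]'

```text
clock: 5.48
tool_pos: [0.4771, -0.2267, 0.1026]
eef_rot: [0.679, 0.734, -0.002, 0.0]
contact_force: [0.9, -0.2, -0.6]
opening: 0.746
```

>>> carry_out --pt "0.002 0 -0.03" --pt "0.002 0 -0.055" --pt "0.002 0 -0.07" --pt "0.002 0 -0.0755" --pt "0.002 0 -0.0755" --pt "0.002 0 -0.0755" --roll '[0, 0, 0, 0, 0, 0]'

```text
clock: 5.98
tool_pos: [0.48, -0.227, 0.0284]
eef_rot: [0.679, 0.734, -0.002, 0.001]
contact_force: [-0.6, -0.1, 0.4]
opening: 0.749
```

>>> carry_out --pt "0 0 0" --pt "0 0 0" --pt "0 0 0" --pt "0 0 0" --pt "0 0 0" --pt "0 0 0" --roll '[0, 0, 0, 0, 0, 0]' --gripper 0.2 --grip_force 10

```text
clock: 6.48
tool_pos: [0.4801, -0.2271, 0.0287]
eef_rot: [0.679, 0.734, -0.002, 0.001]
contact_force: [-0.3, 0.9, 3.2]
opening: 0.367
```

>>> carry_out --pt "0 0 0.02" --pt "0 0 0.05" --pt "0 0 0.09" --pt "0 0 0.13" --pt "0 0 0.17" --pt "0 0 0.21" --pt "0 0 0.24" --pt "0 0 0.24" --roll '[0, 0, 0, 0, 0, 0, 0, 0]'

```text
clock: 7.15
tool_pos: [0.4829, -0.2287, 0.2746]
eef_rot: [0.68, 0.734, 0.0, 0.007]
contact_force: [0.4, -0.2, -1.2]
opening: 0.367
```

```bash
python3 - <<'E'
from h import *
p=snapshot('wrist');save(p,'w2');print(status.get_state()['opening'])
E
```

```text
0.36741162035627756
```

View pics/w2.png

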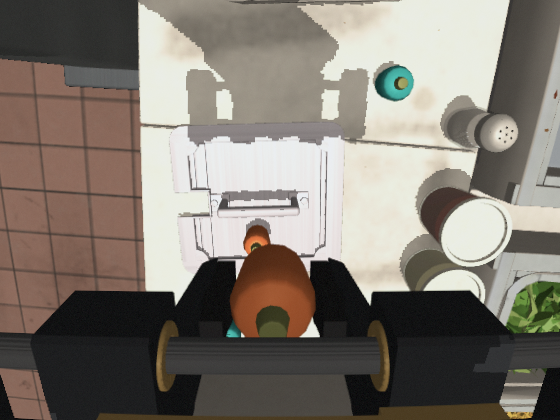

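>>> carry_out --pt "-0.004 0.53 0" --pt "-0.004 0.53 0" --pt "-0.004 0.53 0" --pt "-0.004 0.53 0" --pt "-0.004 0.53 0" --pt "-0.004 0.53 0" --pt "-0.004 0.53 0" --pt "-0.004 0.53 0" --roll '[0, 0, 0, 0, 0, 0, 0, 0]'

```text
clock: 7.87
tool_pos: [0.477, 0.1079, 0.2691]
eef_rot: [0.679, 0.734, -0.002, 0.004]
contact_force: [1.2, 0.3, -0.4]
opening: 0.372
```

>>> carry_out --pt "0 0.2 0" --pt "0 0.2 0" --pt "0 0.2 0" --pt "0 0.2 0" --pt "0 0.2 0" --pt "0 0.2 0" --pt "0 0.2 0" --roll '[0, 0, 0, 0, 0, 0, 0]'

```text
clock: 8.45
tool_pos: [0.4753, 0.31, 0.2668]
eef_rot: [0.678, 0.735, -0.004, 0.003]
contact_force: [0.3, -0.7, 0.2]
opening: 0.367
```

>>> carry_out --pt "0.003 -0.01 -0.035" --pt "0.003 -0.01 -0.075" --pt "0.003 -0.01 -0.115" --pt "0.003 -0.01 -0.15" --pt "0.003 -0.01 -0.168" --pt "0.003 -0.01 -0.168" --pt "0.003 -0.01 -0.168" --roll '[0, 0, 0, 0, 0, 0, 0]'

```text
clock: 9.03
tool_pos: [0.4779, 0.2976, 0.0979]
eef_rot: [0.678, 0.735, -0.006, 0.003]
contact_force: [0.1, 0.2, 0.3]
opening: 0.369
```

>>> carry_out --pt "0 0 0" --pt "0 0 0" --pt "0 0 0" --pt "0 0 0" --pt "0 0 0" --roll '[0, 0, 0, 0, 0]' --gripper 0.65

```text
clock: 9.45
tool_pos: [0.4782, 0.2979, 0.0988]
eef_rot: [0.678, 0.735, -0.005, 0.003]
contact_force: [0.7, -0.2, -0.1]
opening: 0.653
```

>>> carry_out --pt "0 0 0.04" --pt "0 0 0.08" --pt "0 0 0.12" --pt "0 0 0.16" --pt "0 -0.02 0.19" --pt "0 -0.06 0.2" --pt "0 -0.1 0.2" --pt "0 -0.14 0.2" --roll '[0, 0, 0, 0, 0, 0, 0, 0]' --gripper 0.75

```text
clock: 10.12
tool_pos: [0.4784, 0.1569, 0.3003]
eef_rot: [0.678, 0.735, -0.003, 0.004]
contact_force: [1.1, -0.5, -0.5]
opening: 0.75
```

>>> carry_out --pt "-0.002 -0.49 0" --pt "-0.002 -0.49 0" --pt "-0.002 -0.49 0" --pt "-0.002 -0.49 0" --pt "-0.002 -0.49 0" --pt "-0.002 -0.49 0" --pt "-0.002 -0.49 0" --pt "-0.002 -0.49 0" --roll '[0, 0, 0, 0, 0, 0, 0, 0]'

```text
clock: 10.78
tool_pos: [0.4765, -0.1774, 0.3003]
eef_rot: [0.678, 0.735, -0.003, 0.004]
contact_force: [0.1, 0.3, -0.4]
opening: 0.752
```

Now to b; check both the pan and top b on the way.

>>> carry_out --pt "-0.002 -0.132 0" --pt "-0.002 -0.132 -0.03" --pt "-0.002 -0.132 -0.06" --pt "-0.002 -0.132 -0.1" --pt "-0.002 -0.132 -0.13" --pt "-0.002 -0.132 -0.13" --roll '[0, 0, 0, 0, 0, 0]'

```text
clock: 11.28
tool_pos: [0.471, -0.3093, 0.1654]
eef_rot: [0.679, 0.734, -0.004, -0.0]
contact_force: [-0.3, 0.7, -0.6]
opening: 0.753
```

```bash
python3 - <<'E'
from h import *
w=snapshot('wrist');t=snapshot('top');save(w,'w3')
cv2.imwrite('pics/t3.png',cv2.resize(cv2.cvtColor(t['img'],cv2.COLOR_RGB2BGR)[150:330,80:440],None,fx=2.2,fy=2.2,interpolation=cv2.INTER_CUBIC))
print(status.get_state()['tool_pos'])
for p in (w,t):
    hsv=cv2.cvtColor(p['img'],cv2.COLOR_RGB2HSV)
    o=((hsv[...,0]<14)&(hsv[...,1]>150)&(hsv[...,2]>60)).astype(np.uint8)
    n,l,st,c=cv2.connectedComponentsWithStats(o)
    for i in range(1,n):
        if st[i,4]<30: continue
        X,_=cloud(p,l==i); X=X[X[:,2]>.02]
        if len(X)<10 or X[:,1].mean()<-.4: continue
        print('c',c[i],st[i],X.min(0).round(3),X.max(0).round(3))
E
```

```text
[ 0.4733259  -0.30839251  0.16899511]
c [277.30251256 199.73467337] [258 180  39  43 995] [ 0.46  -0.322  0.02 ] [ 0.488 -0.296  0.042]
c [ 75.58474576 180.44915254] [ 68 172  17  18 236] [0.637 0.475 0.02 ] [0.687 0.527 0.043]
c [ 10.81650246 212.63300493] [  0 183  29  69 812] [0.444 0.574 0.137] [0.628 0.676 0.18 ]
c [135.67889908 227.68807339] [129 221  15  14 109] [0.512 0.3   0.021] [0.548 0.335 0.04 ]
c [363.24489796 250.73469388] [360 246   9  10  49] [ 0.404 -0.315  0.026] [ 0.486 -0.189  0.714]
```

View pics/w3.png

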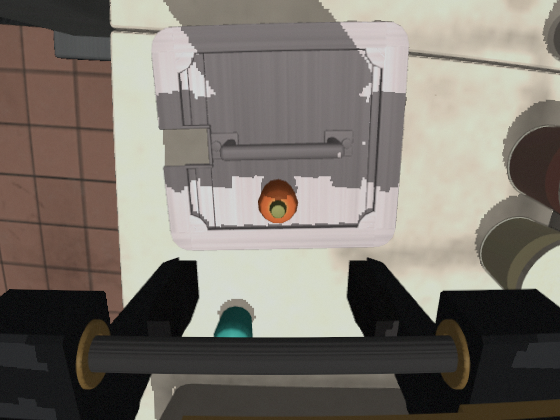

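View pics/t3.png

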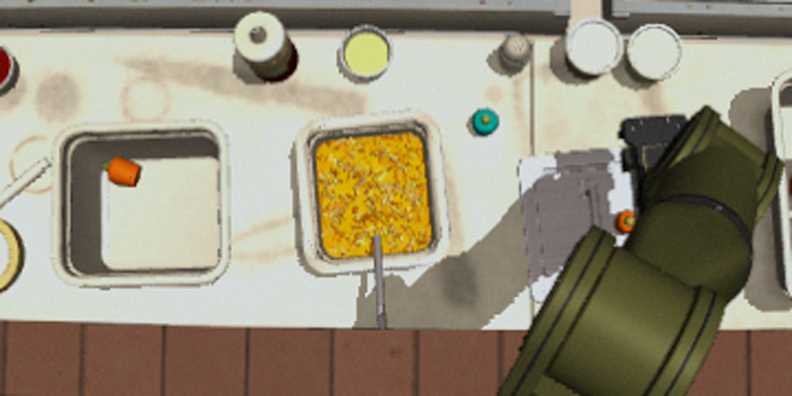

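Top a lies in the empty pan, at (123,172) in the crop. Top b still stands on the cover, under the open jaws.

>>> carry_out --pt "0.001 0 -0.035" --pt "0.001 0 -0.075" --pt "0.001 0 -0.11" --pt "0.001 0 -0.13" --pt "0.001 0 -0.141" --pt "0.001 0 -0.141" --pt "0.001 0 -0.141" --roll '[0, 0, 0, 0, 0, 0, 0]'

```text
clock: 11.97
tool_pos: [0.4759, -0.3086, 0.0299]
eef_rot: [0.677, 0.736, -0.003, 0.003]
contact_force: [0.2, -0.5, 0.3]
opening: 0.749
```

>>> carry_out --pt "0 0 0" --pt "0 0 0" --pt "0 0 0" --pt "0 0 0" --pt "0 0 0" --pt "0 0 0" --roll '[0, 0, 0, 0, 0, 0]' --gripper 0.15 --grip_force 10

```text
clock: 12.47
tool_pos: [0.4759, -0.3086, 0.0301]
eef_rot: [0.677, 0.736, -0.003, 0.003]
contact_force: [-0.6, 0.5, 0.6]
opening: 0.324
```

>>> carry_out --pt "0 0 0.02" --pt "0 0 0.05" --pt "0 0 0.09" --pt "0 0 0.13" --pt "0 0 0.17" --pt "0 0 0.21" --pt "0 0 0.24" --pt "0 0 0.24" --roll '[0, 0, 0, 0, 0, 0, 0, 0]'

```text
clock: 13.13
tool_pos: [0.4784, -0.3108, 0.2764]
eef_rot: [0.678, 0.735, -0.002, 0.009]
contact_force: [-0.3, -0.6, -0.7]
opening: 0.322
```

>>> carry_out --pt "-0.004 0.55 0" --pt "-0.004 0.55 0" --pt "-0.004 0.55 0" --pt "-0.004 0.55 0" --pt "-0.004 0.55 0" --pt "-0.004 0.55 0" --pt "-0.004 0.55 0" --pt "-0.004 0.55 0" --roll '[0, 0, 0, 0, 0, 0, 0, 0]'

```text
clock: 13.8
tool_pos: [0.474, 0.0265, 0.2734]
eef_rot: [0.678, 0.735, -0.002, 0.009]
contact_force: [0.4, 0.6, 0.7]
opening: 0.327
```

>>> carry_out --pt "-0.002 0.217 0" --pt "-0.002 0.217 0" --pt "-0.002 0.217 0" --pt "-0.002 0.217 0" --pt "-0.002 0.217 0" --pt "-0.002 0.217 0" --pt "-0.002 0.217 0" --roll '[0, 0, 0, 0, 0, 0, 0]'

```text
clock: 14.38
tool_pos: [0.4707, 0.2484, 0.2722]
eef_rot: [0.675, 0.738, -0.002, 0.008]
contact_force: [-0.9, 0.1, 0.6]
opening: 0.32
```

>>> carry_out --pt "0.004 -0.006 -0.035" --pt "0.004 -0.006 -0.075" --pt "0.004 -0.006 -0.115" --pt "0.004 -0.006 -0.15" --pt "0.004 -0.006 -0.172" --pt "0.004 -0.006 -0.172" --pt "0.004 -0.006 -0.172" --roll '[0, 0, 0, 0, 0, 0, 0]'

```text
clock: 14.97
tool_pos: [0.4742, 0.2402, 0.0995]
eef_rot: [0.675, 0.737, -0.004, 0.008]
contact_force: [-1.1, -0.2, 0.2]
opening: 0.323
```

>>> carry_out --pt "0 0 0" --pt "0 0 0" --pt "0 0 0" --pt "0 0 0" --pt "0 0 0" --roll '[0, 0, 0, 0, 0]' --gripper 0.65

```text
clock: 15.38
tool_pos: [0.4746, 0.2405, 0.1004]
eef_rot: [0.675, 0.737, -0.003, 0.008]
contact_force: [-0.4, 0.7, -0.0]
opening: 0.648
```

>>> carry_out --pt "0 0 0.04" --pt "0 0 0.08" --pt "0 0 0.12" --pt "0 0 0.16" --pt "0 -0.02 0.2" --pt "0 -0.06 0.22" --pt "0 -0.1 0.24" --pt "0 -0.14 0.26" --roll '[0, 0, 0, 0, 0, 0, 0, 0]'

```text
clock: 16.05
tool_pos: [0.4743, 0.1098, 0.357]
eef_rot: [0.675, 0.738, -0.002, 0.008]
contact_force: [0.4, -0.3, 0.3]
opening: 0.652
```

>>> carry_out --pt "0.01 -0.03 0.01" --pt "0.02 -0.06 0.01" --pt "0.03 -0.09 0.01" --pt "0.04 -0.107 0.01" --pt "0.04 -0.107 0.01" --pt "0.04 -0.107 0.01" --pt "0.04 -0.107 0.01" --pt "0.04 -0.107 0.01" --roll '[-1.55, -1.55, -1.55, -1.55, -1.55, -1.55, -1.55, -1.55]'

```text
clock: 16.72
tool_pos: [0.514, 0.0028, 0.3672]
eef_rot: [0.947, 0.32, -0.006, 0.006]
contact_force: [-0.6, 0.6, -0.3]
opening: 0.651
```

>>> carry_out --pt "0 0 0" --pt "0 0 0" --pt "0 0 0" --pt "0 0 0" --pt "0 0 0" --pt "0 0 0" --pt "0 0 0" --roll '[-0.56, -0.56, -0.56, -0.56, -0.56, -0.56, -0.56]'

```text
clock: 17.3
tool_pos: [0.5138, 0.003, 0.3673]
eef_rot: [0.999, 0.047, -0.008, 0.004]
contact_force: [-1.2, 0.0, 0.0]
opening: 0.649
```

```bash
python3 - <<'E'
from h import *
w=snapshot('wrist');t=snapshot('top');save(w,'w4')
np.save('w4.npy',w,allow_pickle=True);np.save('t4.npy',t,allow_pickle=True)
cv2.imwrite('pics/t4.png',cv2.resize(cv2.cvtColor(t['img'],cv2.COLOR_RGB2BGR)[150:330,80:440],None,fx=2.2,fy=2.2,interpolation=cv2.INTER_CUBIC))
s=status.get_state();print(s['clock'],s['tool_pos'],s['eef_rot'],s['q'].round(2))
E
```

```text
17.4 [0.5138509  0.00289848 0.36733297] [ 0.99885634  0.04708575 -0.00751273  0.0035351 ] [-0.56  0.51  0.76  1.75 -0.38  1.05 -1.15]
```

View pics/w4.png

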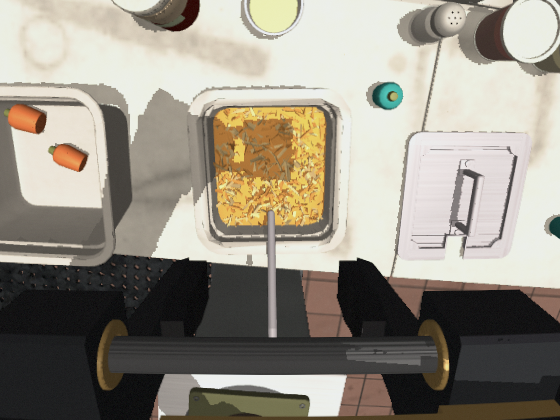

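View pics/t4.png

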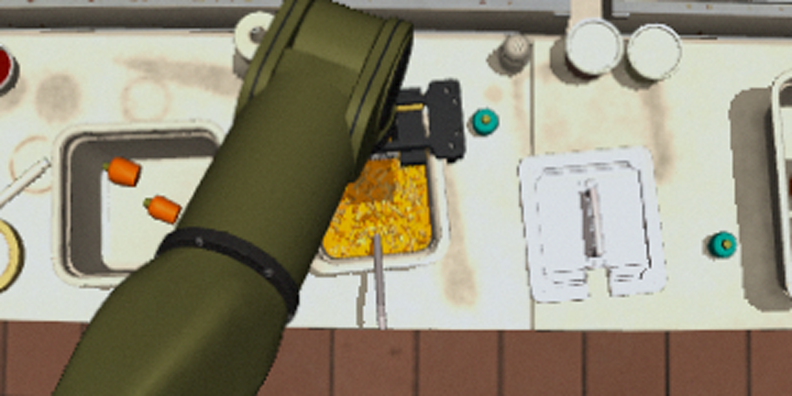

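Both tops lie in the empty pan, at (25,120) and (68,157) in the wrist view. The food pan is at (270,170) and the cover at (465,195).

```bash
cat > fit.py <<'E'
from h import *
from scipy.optimize import least_squares
from scipy.spatial import ConvexHull
def fitrect(XY,L,W,c0,y0):
    # outline: binned extreme points, rectangle of known size (robust), ignoring rounded corners
    def res(v,XY):
        c,s=np.cos(v[2]),np.sin(v[2]);d=XY-v[:2];a=np.abs(d@[c,s]) ;b=np.abs(d@[-s,c])
        return a,b
    v=np.array([*c0,y0])
    for it in range(6):
        c,s=np.cos(v[2]),np.sin(v[2]);d=XY-v[:2];a=d@[c,s];b=d@[-s,c]
        sel=[]
        for (u,w,h,hw) in ((a,b,L/2,W/2),(b,a,W/2,L/2)):
            for sg in (1,-1):
                for k in np.arange(-hw+.025,hw-.025,.003):
                    m=(w>=k)&(w<k+.003)&(sg*u>h-.012)&(sg*u<h+.012)
                    if m.sum()>0:
                        i=np.nonzero(m)[0][np.argmax(sg*u[m])]
                        sel.append((i,0 if u is a else 1,sg))
        I=np.array([q[0] for q in sel]);K=np.array([q[1] for q in sel]);S=np.array([q[2] for q in sel])
        def f(p):
            c,s=np.cos(p[2]),np.sin(p[2]);d=XY[I]-p[:2]
            u=np.where(K==0,d@[c,s],d@[-s,c]);return S*u-np.where(K==0,L/2,W/2)-p[3]
        r=least_squares(f,[*v,0],loss='soft_l1',f_scale=.001);v=r.x[:3]
    return r.x,len(I),np.sqrt(np.mean(r.fun**2))
def poses(p):
    C,uv=cloud(p)
    out={}
    m=(C[:,2]>.094)&(C[:,2]<.106)&(np.abs(C[:,0]-.5)<.13)&(np.abs(C[:,1])<.13)
    out['pan']=fitrect(C[m][:,:2],.185,.172,(.5,.003),.11)
    m=(C[:,2]>.0055)&(C[:,2]<.014)&(np.abs(C[:,0]-.474)<.13)&(np.abs(C[:,1]+.272)<.13)
    out['cover']=fitrect(C[m][:,:2],.185,.172,(.474,-.272),.105)
    m=(C[:,2]>.039)&(C[:,2]<.051)&(np.abs(C[:,0]-.474)<.06)&(np.abs(C[:,1]+.272)<.03)
    b=C[m]
    out['bar']=(cv2.minAreaRect((b[:,:2]*1000).astype(np.float32)),np.median(b[:,2]),m.sum())
    return out
if __name__=='__main__':
    for f in ['w1','w4','t4']:
        p=np.load(f+'.npy',allow_pickle=True).item()
        for k,v in poses(p).items():
            try: print(f,k,v)
            except Exception as e: print(e)
E
python3 fit.py
```

```text
Traceback (most recent call last):
  File "fit.py", line 40, in <module>
    for k,v in poses(p).items():
               ~~~~~^^^
  File "fit.py", line 30, in poses
    out['pan']=fitrect(C[m][:,:2],.185,.172,(.5,.003),.11)
               ~~~~~~~^^^^^^^^^^^^^^^^^^^^^^^^^^^^^^^^^^^^
  File "fit.py", line 24, in fitrect
    r=least_squares(f,[*v,0],loss='soft_l1',f_scale=.001);v=r.x[:3]
  File "fit.py", line 22, in f
    c,s=np.cos(p[2]),np.sin(p[2]);d=XY[I]-p[:2]
                                    ~~^^^
IndexError: arrays used as indices must be of integer (or boolean) type
```

```bash
sed -i "s/\['w1','w4','t4'\]/['w4','t4']/" fit.py; python3 fit.py
```

```text
w4 pan (array([ 0.50088638,  0.00237354,  0.10702917, -0.00067584]), 170, np.float64(0.0006501636564961476))
w4 cover (array([ 0.47368914, -0.26969232,  0.10248022, -0.00062431]), 164, np.float64(0.0007102516571669953))
w4 bar (((473.8682861328125, -269.532470703125), (83.75171661376953, 11.381731033325195), 5.563279628753662), np.float64(0.04389289311469005), np.int64(516))Traceback (most recent call last):
  File "fit.py", line 40, in <module>
    for k,v in poses(p).items():
               ~~~~~^^^
  File "fit.py", line 30, in poses
    out['pan']=fitrect(C[m][:,:2],.185,.172,(.5,.003),.11)
               ~~~~~~~^^^^^^^^^^^^^^^^^^^^^^^^^^^^^^^^^^^^
  File "fit.py", line 24, in fitrect
    r=least_squares(f,[*v,0],loss='soft_l1',f_scale=.001);v=r.x[:3]
    return func(*args, **kwargs)
    vector_fun = VectorFunction(
        fun_wrapped,
    ...<6 lines>...
        workers=workers
    )
    self._update_fun()
    ~~~~~~~~~~~~~~~~^^
    self.f = self.fun_wrapped(xp_copy(self.x))
             ~~~~~~~~~~~~~~~~^^^^^^^^^^^^^^^^^
    return np.atleast_1d(self.fun(x))
                         ~~~~~~~~^^^
    return self.f(x, *self.args, **self.kwargs)
           ~~~~~~^^^^^^^^^^^^^^^^^^^^^^^^^^^^^^
  File "fit.py", line 22, in f
    c,s=np.cos(p[2]),np.sin(p[2]);d=XY[I]-p[:2]
                                    ~~^^^
IndexError: arrays used as indices must be of integer (or boolean) type
```

>>> carry_out --pt "-0.006 -0.04 -0.02" --pt "-0.012 -0.08 -0.05" --pt "-0.018 -0.12 -0.08" --pt "-0.024 -0.16 -0.11" --pt "-0.03 -0.19 -0.14" --pt "-0.036 -0.22 -0.16" --pt "-0.04 -0.25 -0.19" --pt "-0.04 -0.272 -0.22" --roll '[0.008, 0.008, 0.008, 0.008, 0.008, 0.008, 0.008, 0.008]'

```text
clock: 18.07
tool_pos: [0.4744, -0.258, 0.1627]
eef_rot: [0.999, 0.051, -0.007, 0.004]
contact_force: [0.6, 0.3, -0.4]
opening: 0.648
```

>>> carry_out --pt "0 0 -0.005" --pt "0 0 -0.01" --pt "0 0 -0.01" --roll '[0, 0, 0]'

```text
clock: 18.32
tool_pos: [0.4743, -0.257, 0.1521]
eef_rot: [0.999, 0.051, -0.007, 0.003]
contact_force: [0.6, 0.5, 0.0]
opening: 0.653
```

```bash
python3 - <<'E'
from fit import *
w=snapshot('wrist');save(w,'w5')
s=status.get_state();print(s['clock'],s['tool_pos'],s['eef_rot'],s['q'].round(2))
C,uv=cloud(w)
m=(C[:,2]>.0055)&(C[:,2]<.014)&(np.abs(C[:,0]-.474)<.13)&(np.abs(C[:,1]+.272)<.13)
print(fitrect(C[m][:,:2],.185,.172,(.474,-.272),.105))
m=(C[:,2]>.039)&(C[:,2]<.051)&(np.abs(C[:,0]-.474)<.06)&(np.abs(C[:,1]+.272)<.03)
print(cv2.minAreaRect((C[m][:,:2]*1000).astype(np.float32)))
E
```

```text
18.3667 [ 0.47496747 -0.25658998  0.15290597] [ 0.99862031  0.05200666 -0.00640741  0.00342536] [ 0.14  0.79  0.45  1.93 -0.59  0.56 -0.48]
(array([ 4.72960937e-01, -2.70133722e-01,  1.02904168e-01, -2.69189699e-04]), 152, np.float64(0.0003154547607636168))
((473.91400146484375, -270.0769348144531), (83.55496215820312, 10.036099433898926), 5.909801483154297)
```

View pics/w5.png

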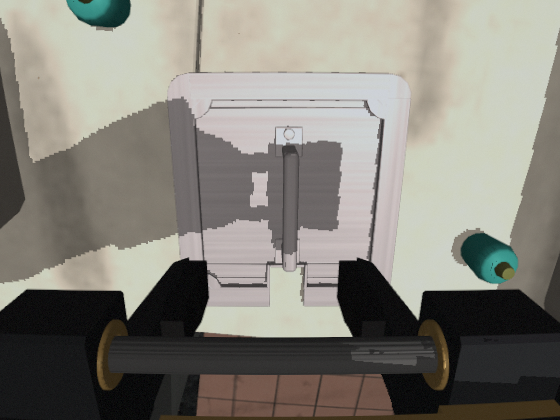

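The cover is clear and the bar runs up the picture at about (290,200), with the slot at (287,290). The bar lies at (0.474, -0.270).

>>> carry_out --pt "-0.001 -0.0135 -0.02" --pt "-0.001 -0.0135 -0.05" --pt "-0.001 -0.0135 -0.08" --pt "-0.001 -0.0135 -0.1" --pt "-0.001 -0.0135 -0.11" --pt "-0.001 -0.0135 -0.114" --pt "-0.001 -0.0135 -0.114" --pt "-0.001 -0.0135 -0.114" --roll '[0, 0, 0, 0, 0, 0, 0, 0]'

```text
clock: 19.03
tool_pos: [0.475, -0.27, 0.0402]
eef_rot: [0.999, 0.053, -0.006, 0.004]
contact_force: [-0.1, -0.0, 0.3]
opening: 0.652
```

>>> carry_out --pt "0 0 0" --pt "0 0 0" --pt "0 0 0" --pt "0 0 0" --pt "0 0 0" --pt "0 0 0" --pt "0 0 0" --pt "0 0 0" --roll '[0, 0, 0, 0, 0, 0, 0, 0]' --gripper 0.0 --grip_force 40

```text
clock: 19.7
tool_pos: [0.4749, -0.27, 0.0402]
eef_rot: [0.999, 0.052, -0.006, 0.004]
contact_force: [0.8, 0.3, -0.0]
opening: 0.106
```

>>> carry_out --pt "0 0 0.01" --pt "0 0 0.03" --pt "0 0 0.06" --pt "0 0 0.09" --pt "0 0 0.12" --pt "0 0 0.15" --pt "0 0 0.18" --pt "0 0 0.2" --roll '[0, 0, 0, 0, 0, 0, 0, 0]'

```text
clock: 20.37
tool_pos: [0.4749, -0.2703, 0.2433]
eef_rot: [0.999, 0.052, -0.005, 0.005]
contact_force: [0.3, -0.9, -3.6]
opening: 0.103
```

>>> carry_out --pt "0.002 0.02 0.02" --pt "0.005 0.05 0.04" --pt "0.008 0.08 0.05" --pt "0.011 0.11 0.05" --pt "0.014 0.14 0.05" --pt "0.017 0.165 0.05" --pt "0.02 0.18 0.05" --pt "0.02 0.19 0.05" --roll '[0, 0, 0, 0, 0, 0, 0, 0]'

```text
clock: 21.03
tool_pos: [0.4948, -0.0775, 0.2933]
eef_rot: [0.999, 0.054, -0.005, 0.004]
contact_force: [-0.2, -0.9, -3.2]
opening: 0.104
```

>>> carry_out --pt "0 0 0" --pt "0 0 0" --roll '[0, 0]'

```text
clock: 21.2
tool_pos: [0.4942, -0.0774, 0.2934]
eef_rot: [0.999, 0.054, -0.005, 0.004]
contact_force: [0.0, -0.8, -2.6]
opening: 0.107
```

```bash
python3 - <<'E'
from fit import *
w=snapshot('wrist');t=snapshot('top');save(w,'w6');save(t,'t6')
np.save('w6.npy',w,allow_pickle=True);np.save('t6.npy',t,allow_pickle=True)
s=status.get_state();print(s['clock'],s['tool_pos'],s['eef_rot'],s['contact_force'],s['opening'],s['moment'])
E
```

```text
21.3 [ 0.49436767 -0.07904901  0.29352453] [ 0.9985886   0.05271739 -0.00489927  0.00420515] [ 0.23267446 -0.11369294 -2.45318222] 0.10670818192970735 [-0.05147672  0.0981786   0.03866705]
```

View pics/w6.png

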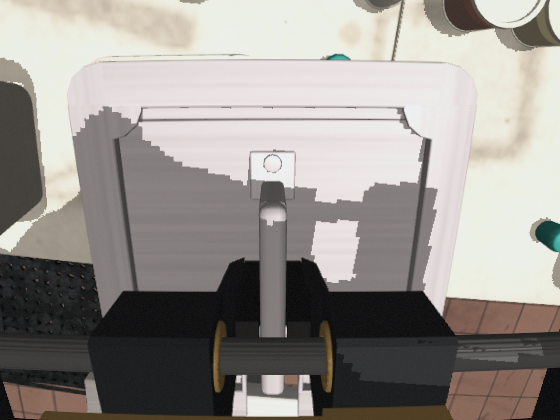

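View pics/t6.png

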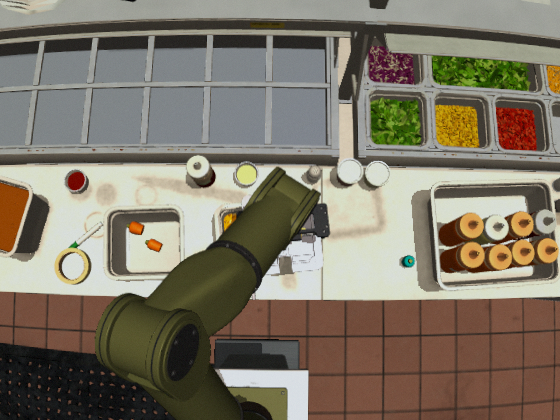

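The wrist view shows the cover hanging in the jaws and roughly level, filling (70-475, 60-300). The pan is hidden behind it. Next I'll measure its tilt and yaw.

```bash
cat > cov.py <<'E'
from fit import *
from scipy.spatial.transform import Rotation as R
def cover_pose(w,s):
    tp=np.array(s['tool_pos']);q=s['eef_rot']
    C,uv=cloud(w)
    d=C-tp
    # flange strip: top of flange 30mm below TCP
    m=(np.abs(d[:,2]+.030)<.012)&(np.abs(d[:,0])<.12)&(np.abs(d[:,1])<.11)&((np.abs(d[:,1])>.074)|(d[:,0]>.083))&(np.abs(d[:,1])<.084)&(d[:,0]<.09)
    A=np.c_[d[m][:,:2],np.ones(m.sum())];z=d[m][:,2]
    for _ in range(5):
        k,*_r=np.linalg.lstsq(A,z,rcond=None);r=z-A@k;g=np.abs(r)<.002;
        A,z=A[g],z[g]
    print('flange plane slope x,y deg',np.degrees(k[:2]).round(2),'height',k[2].round(4),len(z))
    m=(np.abs(d[:,2]-(d[:,:2]@k[:2]+k[2]))<.0035)&(np.abs(d[:,0])<.13)&(np.abs(d[:,1])<.13)
    XY=C[m][:,:2]
    # fit with known size: edges seen (+x,+-y)
    v=fitrect(XY,.185,.172,(tp[0],tp[1]),.105)
    print('fit',v[0].round(5),v[1],v[2].round(5),'centre-TCP',(v[0][:2]-tp[:2]).round(4), 'yaw deg',np.degrees(v[0][2]).round(2))
    M=R.from_quat(q).as_matrix();print('tool yaw',np.degrees(np.arctan2(M[1,0],M[0,0])).round(2),'tool z',M[:,2].round(4))
    return v
E
python3 - <<'E'
from cov import *
w=np.load('w6.npy',allow_pickle=True).item()
cover_pose(w,status.get_state())
E
```

```text
flange plane slope x,y deg [-0.   -0.12] height -0.0316 13512
fit [ 4.9273e-01 -7.8140e-02  1.0704e-01 -1.0000e-05] 113 0.00029 centre-TCP [-0.0016  0.0009] yaw deg 6.13
tool yaw 6.04 tool z [-0.0093 -0.0089 -0.9999]
```

>>> carry_out --pt "0.002 0.02 0" --pt "0.004 0.045 0" --pt "0.006 0.065 0" --pt "0.008 0.0808 0" --pt "0.008 0.0808 0" --pt "0.008 0.0808 -0.01" --pt "0.008 0.0808 -0.03" --pt "0.008 0.0808 -0.045" --roll '[0, 0, 0, 0, 0, 0, 0, 0]'

```text
clock: 21.97
tool_pos: [0.502, -0.0007, 0.2476]
eef_rot: [0.999, 0.051, -0.005, 0.005]
contact_force: [-1.0, 0.3, -2.9]
opening: 0.103
```

>>> carry_out --pt "0 0 0" --pt "0 0 0" --roll '[0, 0]'

```text
clock: 22.13
tool_pos: [0.5011, -0.0033, 0.247]
eef_rot: [0.999, 0.049, -0.006, 0.006]
contact_force: [0.5, -1.0, -2.3]
opening: 0.105
```

```bash
python3 - <<'E'
from cov import *
w=snapshot('wrist');p=snapshot('scene');save(w,'w7');s=status.get_state()
im=cv2.cvtColor(p['img'],cv2.COLOR_RGB2BGR)[130:300,120:360]
cv2.imwrite('pics/s7.png',cv2.resize(im,None,fx=3,fy=3,interpolation=cv2.INTER_CUBIC))
print(s['clock'],s['tool_pos'],s['contact_force'])
cover_pose(w,s)
E
```

```text
22.2333 [ 0.50228671 -0.00243334  0.24814017] [-0.2996698  -0.23520972 -2.68149178]
flange plane slope x,y deg [-0.04 -0.35] height -0.0326 13930
fit [ 4.9952e-01 -4.1300e-03  9.7510e-02 -1.0000e-05] 112 0.00024 centre-TCP [-0.0028 -0.0017] yaw deg 5.59
tool yaw 5.71 tool z [-0.008  -0.0112 -0.9999]
```

View pics/s7.png

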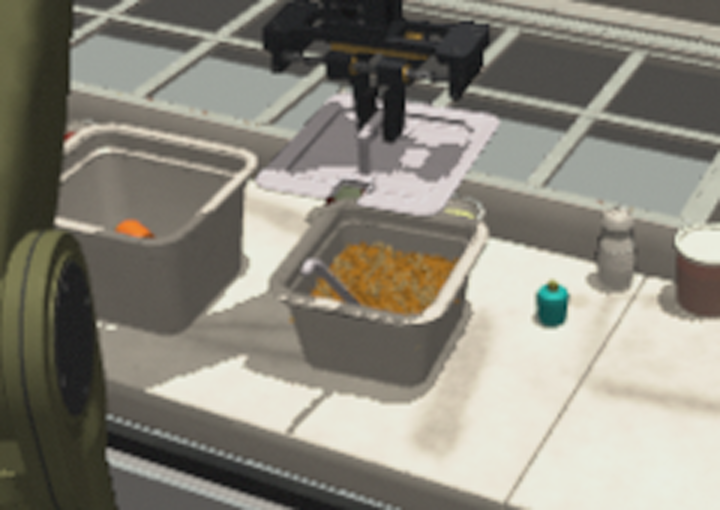

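View pics/w7.png

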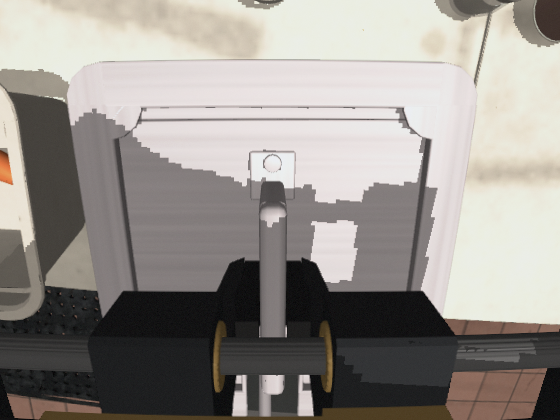

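>>> carry_out --pt "0.001 0.004 0" --pt "0.001 0.0065 -0.01" --pt "0.001 0.0065 -0.03" --pt "0.001 0.0065 -0.05" --pt "0.001 0.0065 -0.07" --pt "0.001 0.0065 -0.08" --pt "0.001 0.0065 -0.08" --pt "0.001 0.0065 -0.08" --roll '[0.009, 0.009, 0.009, 0.009, 0.009, 0.009, 0.009, 0.009]'

```text
clock: 22.9
tool_pos: [0.5034, 0.0041, 0.1682]
eef_rot: [0.998, 0.054, -0.004, 0.005]
contact_force: [-0.6, -0.2, -1.3]
opening: 0.104
```

>>> carry_out --pt "0 0 0" --pt "0 0 0" --pt "0 0 0" --roll '[0, 0, 0]'

```text
clock: 23.15
tool_pos: [0.504, 0.0041, 0.169]
eef_rot: [0.998, 0.054, -0.003, 0.006]
contact_force: [0.4, 0.6, -2.1]
opening: 0.105
```

```bash
python3 - <<'E'
from cov import *
w=snapshot('wrist');s=status.get_state();p=snapshot('scene');save(w,'w8')
im=cv2.cvtColor(p['img'],cv2.COLOR_RGB2BGR)[150:280,180:320]
cv2.imwrite('pics/s8.png',cv2.resize(im,None,fx=4,fy=4,interpolation=cv2.INTER_CUBIC))
print(s['clock'],s['tool_pos'],s['contact_force'])
cover_pose(w,s)
w=snapshot('wrist');s=status.get_state();print(s['tool_pos']);cover_pose(w,s)
E
```

```text
23.2 [0.50389231 0.00410035 0.16886888] [ 0.71324037  0.18716243 -2.54140699]
flange plane slope x,y deg [ 0.22 -0.28] height -0.0313 13990
fit [0.5025  0.00324 0.10904 0.     ] 113 0.00026 centre-TCP [-0.0014 -0.0009] yaw deg 6.25
tool yaw 6.24 tool z [-0.0066 -0.0113 -0.9999]
[0.50367967 0.00411064 0.16859663]
flange plane slope x,y deg [ 0.18 -0.29] height -0.0313 13918
fit [ 5.0225e-01  3.3300e-03  1.0838e-01 -2.0000e-05] 112 0.00027 centre-TCP [-0.0014 -0.0008] yaw deg 6.21
tool yaw 6.23 tool z [-0.0072 -0.0113 -0.9999]
```

View pics/s8.png

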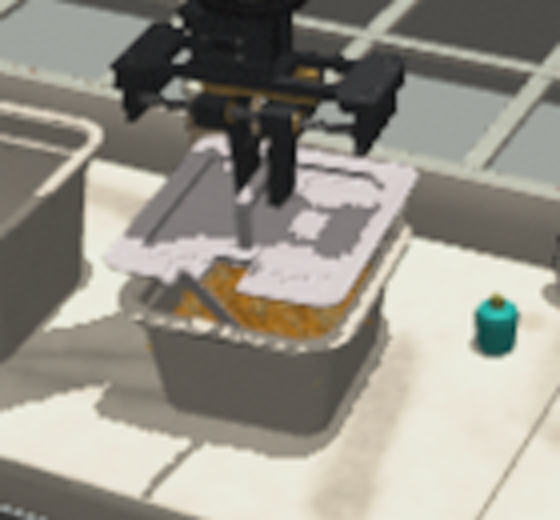

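>>> carry_out --pt "-0.0014 -0.0009 0" --pt "-0.0014 -0.0009 -0.006" --pt "-0.0014 -0.0009 -0.012" --pt "-0.0014 -0.0009 -0.018" --pt "-0.0014 -0.0009 -0.022" --pt "-0.0014 -0.0009 -0.022" --pt "-0.0014 -0.0009 -0.022" --pt "-0.0014 -0.0009 -0.022" --roll '[0, 0, 0, 0, 0, 0, 0, 0]'

```text
clock: 23.97
tool_pos: [0.5023, 0.0031, 0.1466]
eef_rot: [0.999, 0.054, -0.004, 0.006]
contact_force: [-0.1, -0.0, -2.7]
opening: 0.104
```

```bash
python3 - <<'E'
from cov import *
w=snapshot('wrist');s=status.get_state();p=snapshot('scene');save(w,'w9')
im=cv2.cvtColor(p['img'],cv2.COLOR_RGB2BGR)[150:280,180:320]
cv2.imwrite('pics/s9.png',cv2.resize(im,None,fx=4,fy=4,interpolation=cv2.INTER_CUBIC))
print(s['clock'],s['tool_pos'],s['contact_force'])
cover_pose(w,s)
E
```

```text
24.0167 [0.50241828 0.00312376 0.14670059] [ 0.79277227 -0.05266751 -2.12464824]
flange plane slope x,y deg [ 0.17 -0.3 ] height -0.0316 13853
fit [ 5.0093e-01  2.2400e-03  1.0889e-01 -1.2000e-04] 117 0.00085 centre-TCP [-0.0015 -0.0009] yaw deg 6.24
tool yaw 6.23 tool z [-0.0069 -0.0114 -0.9999]
```

View pics/s9.png

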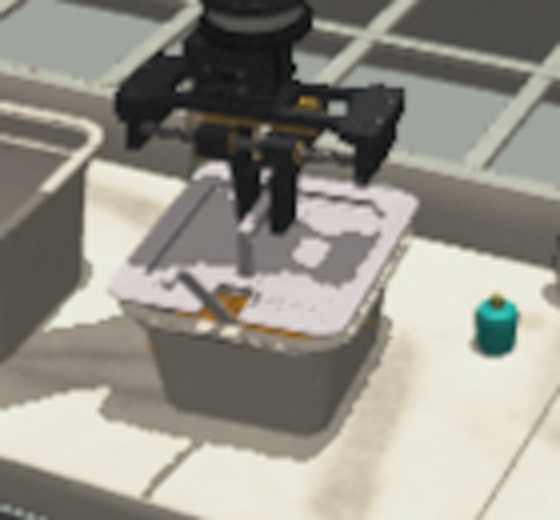

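View pics/w9.png

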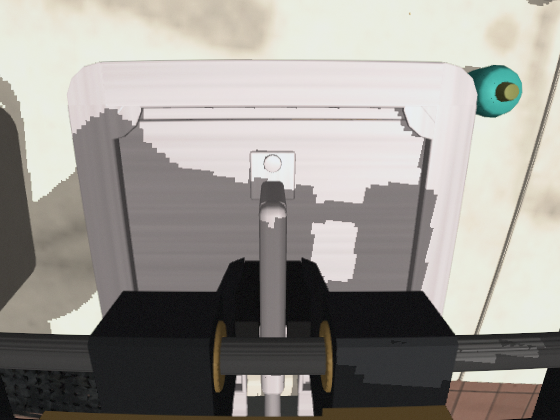

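The cover is centred on the pan to within 1 mm and the spoon lies in the slot, so I'll lower slowly.

>>> carry_out --pt "0 0 -0.001" --pt "0 0 -0.002" --pt "0 0 -0.003" --pt "0 0 -0.0045" --pt "0 0 -0.006" --pt "0 0 -0.0075" --pt "0 0 -0.0085" --pt "0 0 -0.0085" --roll '[0, 0, 0, 0, 0, 0, 0, 0]'

```text
clock: 24.73
tool_pos: [0.5023, 0.0032, 0.138]
eef_rot: [0.998, 0.054, -0.004, 0.005]
contact_force: [0.4, 0.1, -2.8]
opening: 0.106
```

>>> carry_out --pt "0 0 -0.001" --pt "0 0 -0.0015" --pt "0 0 -0.002" --pt "0 0 -0.0025" --pt "0 0 -0.003" --pt "0 0 -0.0035" --pt "0 0 -0.0035" --roll '[0, 0, 0, 0, 0, 0, 0]'

```text
clock: 25.32
tool_pos: [0.5023, 0.0032, 0.1345]
eef_rot: [0.998, 0.054, -0.004, 0.005]
contact_force: [-0.2, 0.6, -2.6]
opening: 0.105
```

>>> carry_out --pt "0 0 -0.0005" --pt "0 0 -0.001" --pt "0 0 -0.0015" --pt "0 0 -0.0015" --pt "0 0 -0.0015" --roll '[0, 0, 0, 0, 0]'

```text
clock: 25.73
tool_pos: [0.5024, 0.0031, 0.1338]
eef_rot: [0.999, 0.054, -0.003, 0.005]
contact_force: [-1.7, 0.2, 6.8]
opening: 0.106
```

Contact came at the predicted seated height, TCP 0.134. I'll check, then release.

```bash
python3 - <<'E'
from cov import *
w=snapshot('wrist');s=status.get_state()
print(s['clock'],s['tool_pos'],s['contact_force'],s['moment'])
cover_pose(w,s)
C,uv=cloud(w); d=C-s['tool_pos']
m=(np.abs(d[:,1])<.09)&(np.abs(d[:,0])<.09)&(np.abs(d[:,1])>.077)
print('flange z',np.percentile(C[m][:,2],[10,50,90]))
E
```

```text
25.7833 [0.5023797  0.00313543 0.13376765] [-1.85607813  0.35039051  6.83287053] [ 0.11765133  0.52951596 -0.01188188]
flange plane slope x,y deg [-0.05  0.03] height -0.0314 13807
fit [ 5.0100e-01  2.4500e-03  1.1106e-01 -1.0000e-04] 118 0.00024 centre-TCP [-0.0014 -0.0007] yaw deg 6.36
tool yaw 6.21 tool z [-0.0065 -0.0107 -0.9999]
flange z [0.10159886 0.10242209 0.10359712]
```

>>> carry_out --pt "0 0 0" --pt "0 0 0" --pt "0 0 0" --pt "0 0 0" --pt "0 0 0" --roll '[0, 0, 0, 0, 0]' --gripper 0.5

```text
clock: 26.2
tool_pos: [0.5024, 0.0031, 0.1337]
eef_rot: [0.999, 0.054, -0.004, 0.005]
contact_force: [0.2, 0.7, 0.2]
opening: 0.463
```

>>> carry_out --pt "0 0 0.005" --pt "0 0 0.015" --pt "0 0 0.035" --pt "0 0 0.065" --pt "0 0 0.1" --pt "0 0 0.135" --pt "0 0 0.17" --pt "0 0 0.2" --roll '[0, 0, 0, 0, 0, 0, 0, 0]'

```text
clock: 26.87
tool_pos: [0.5022, 0.0026, 0.3369]
eef_rot: [0.999, 0.054, -0.003, 0.005]
contact_force: [0.4, -0.6, -0.0]
opening: 0.504
```

>>> carry_out --pt "0 0 0.03" --pt "0 0 0.05" --pt "0 0 0.05" --pt "0 0 0.05" --pt "0 0 0.05" --roll '[0, 0, 0, 0, 0]'

```text
clock: 27.28
tool_pos: [0.5014, 0.0028, 0.3864]
eef_rot: [0.999, 0.054, -0.003, 0.005]
contact_force: [0.1, 0.3, 0.4]
opening: 0.506
```

```bash
python3 - <<'E'
from fit import *
w=snapshot('wrist');p=snapshot('scene');t=snapshot('top');save(w,'w10');save(t,'t10')
im=cv2.cvtColor(p['img'],cv2.COLOR_RGB2BGR)[130:300,120:360]
cv2.imwrite('pics/s10.png',cv2.resize(im,None,fx=3,fy=3,interpolation=cv2.INTER_CUBIC))
s=status.get_state();print(s['clock'],s['tool_pos'])
C,uv=cloud(w);d=C-[.501,.0024,0];c,si=np.cos(.107),np.sin(.107)
a=d[:,0]*c+d[:,1]*si;b=-d[:,0]*si+d[:,1]*c
m=(C[:,2]>.092)&(C[:,2]<.112)&(abs(a)<.088)&(abs(b)<.082)&((abs(a)>.08)|(abs(b)>.074))
for n,k in [('+x',a>.08),('-x',a<-.08),('+y',b>.074),('-y',b<-.074)]: print(n,(m&k).sum(),np.percentile(C[m&k][:,2],[5,50,95]).round(4))
m2=(C[:,2]>.097)&(C[:,2]<.108)&(abs(d[:,0])<.13)&(abs(d[:,1])<.13)
print(fitrect(C[m2][:,:2],.185,.172,(.501,.0024),.107))
E
```

```text
27.4333 [0.50140542 0.002746   0.38575082]
+x 1216 [0.1009 0.1023 0.1036]
-x 843 [0.0997 0.1022 0.1036]
+y 1110 [0.101  0.1024 0.1037]
-y 1096 [0.101  0.1023 0.1036]
(array([ 0.50088596,  0.00255313,  0.1091684 , -0.00062843]), 170, np.float64(0.00047796557825276995))
```

View pics/s10.png

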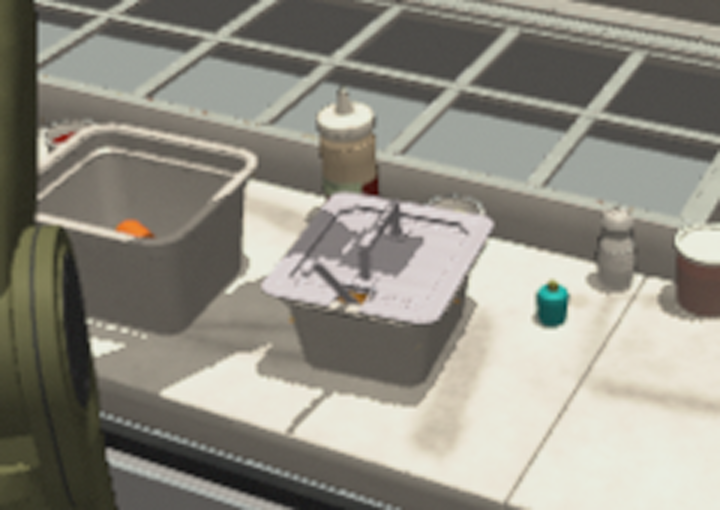

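View pics/w10.png

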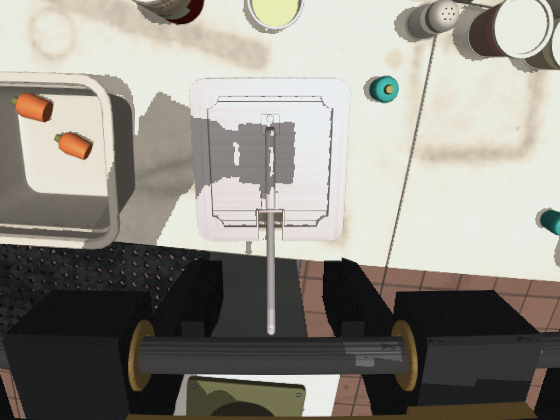

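The cover sits flat: the flange is at 102.2–102.4 mm on all four sides, against a nominal 102.5. The spoon handle passes through the slot at (270,215), both tops lie in the empty pan, and the bystanders haven't moved.

```bash
python3 -c "
from plant import finish_job
print(finish_job())"
```

```text
the job is handed in; nothing more can be done
None
```

The job is done and handed in at about 27.5 s of the 72 s allowed. I moved both carrot tops into the empty pan one at a time, letting each go about 6 cm above its floor. Then I picked up the cover by its bar, lined it up over the food pan with the wrist camera and lowered it slowly until it touched.

- **Seating:** the flange's median height is 102.2–102.4 mm on all four sides, where 102.5 mm is nominal. The cover's centre is within about 1 mm of the pan's, and the spoon handle runs through the slot.
- **Contact force:** the push on touching down was about 7 N.
- **Everything else:** both carrot tops lie in the scrap pan and both pans are standing. The bottle, shaker and cup look to be where they were in the last pictures; I judged that by eye and did not measure it. The turquoise look-alikes were left alone.

No final check failed. Before lowering, the cover was about 6 mm off in y, and I corrected that before it entered the mouth.

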